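Turn the hob down along its curved touch bar

ROBOT

A 6-joint arm with a two-finger parallel gripper is mounted at the origin on the work surface. World frame = base frame: x ahead of the robot, y to its left, z up, the work surface at z = 0. Lengths are in m, angles in degrees, forces in N, time in s.
With the tool pointing down it reaches from about 0.375 to 0.9 m from the base axis. Payload 3.1 kg.
Tool frame: the origin (TCP) lies between the finger pads, 19 mm behind the fingertips; this is the grasp point; z points along the fingers, y is the line along which they close (so a half turn about z gives the same grasp; the last joint's range is limited). The gripper opens to 87 mm and grips with 3 to 60 N. Pads are 19 mm wide; open, the fingers measure 117 mm over their backs; the gripper's body (75 mm by 190 mm) begins 51 mm behind the grasp point.
Start: joints at [63.226, 30.224, 82.088, -0, 67.689, -10.227], TCP at [0.178, 0.599, 0.241] pointing down, gripper open.
Joint ranges: [-176.69, 176.69], [-43.24, 126.21], [12.49, 139.97], [-82, 262], [0, 151.66], [-163.58, 163.58]. Speed limits (degrees/s): [159.86, 159.86, 180, 180, 180, 180].

INTERFACE

Orientations are given as a 3x3 rotation matrix whose columns are the frame's x, y, z axes.
In Python, from rig import bot, viewer, workorder, models gives the robot as it stands.
- The arm moves only by the shell command python3 -m jog 'ROWS'. ROWS is JSON, a list of rows, each a list of 7 numbers: the opening, from 0 (shut) to 1 (fully open), then the shift along the tool's x, y, z in m, then the turn, a rotation vector about the tool's x, y, z in degrees. In form: [[claw, x, y, z, ax, ay, az], ...]. A call has 1 to 20 rows; each row is the pose to reach, as a shift and turn from the pose commanded when the call began, along the tool's axes at that moment; what a row does not reach only later rows make up. A row lasts 1/8 s, in which the tool goes at most 62.5 mm and 10.7 degrees, less where a joint would pass 70% of its speed; a pose out of reach is approached as far as the arm can. A call with a gripper value outside its range is refused whole. The fingers move at their own pace and stop on an object; the grip force is fixed at half the most. Time passes only in rows, so rows that repeat a pose let the fingers close. It gives the time, the measured TCP pose, the force, the opening and the grip force at its end, in the units of the state.
- bot.read_state(): the state, without advancing time (a new reading comes with each control period).
- viewer.capture(name): name is "scene" or "top" or "wrist"; returns (picture, depth): 480x640x3 uint8, blue, green, red; 480x640 float32, m along the optical axis (not along the pixel's ray), 0 where there is no reading.
- viewer.camera_info(name): a dict with "fx", "fy", "cx", "cy" (pixels), "world_to_cam" (4x4, takes a point from world to camera coordinates). Camera axes: x right, y down, z forward; pixel columns grow to the right and rows downward; lengths in m; the calibration is good to about 2 mm. A picture is of the moment at which its call begins: read the wrist's pose just before it. camera_info takes no time and is no camera call; for the wrist camera it gives the pose at the moment of the call.
- workorder.hand_in(): hands the job in; it is judged then, once.
Trained networks look in the newest picture that a camera, given by its name, has taken for a name from the list of things; names that differ only in an ending like _2 or _b are one class to them, and where a whole thing is asked for, a point or a joint stands for the part that bears it (a point fixed in the world has none). Each returns a list of dicts, best first, with "p" (0 to 1); they miss things now and then, are a little off and sometimes report something else, mostly with a low value. They report only what shows in the picture. A call takes as long as a camera call. They do not tell look-alikes from the thing itself.
- models.outline_of(camera, thing): "mask" (480x640 bool, what is visible of it).
- models.tip_of(camera, thing): "xyz" ([x, y, z] in m, in world coordinates, good to about 4 mm: a listed point, or the origin of a listed thing).
The state is a dict: "time_s": time; "joint_positions": joint angles; "qvel": joint speeds; "tau": joint torques, N m; "position": TCP position; "tcp_rot": TCP orientation; "force": force on the tool from outside, world axes, zero at the start; "moment": the same for the moment, N m; "opening": opening from 0.0 (shut) to 1.0 (fully open); "grasp_force": force on a finger pad.
Only numpy, scipy, OpenCV 4.12 (cv2) and the standard library are available. Lean on these libraries where they do the work, as an engineer would, in place of code of your own. Each camera call takes 0.05 s, during which the arm holds its last target. There are 200 camera calls.

TASK

Turn the hob under the saucepan down: with the closed fingertips, lightly press the white curved touch bar on the black dot nearest the red mark, then slide along the curve over every dot to the one nearest the blue mark, keeping the bar slightly pressed all the way without lifting off and never pushing it down to its stop. Finish there, with the fingertips still resting on that last dot and holding the bar lightly pressed. Grasp nothing, and leave the saucepan, cup and scoop where they stand.

Things in the scene. Friction and masses are not known exactly. Their poses are not given: they have to be found in the camera images.
- hob: Portable induction hob with a black glass top, fixed to the counter, 330 x 320 mm, its glass 60 mm above the counter. Origin on the counter under the centre of the round cooking zone; +x to the hob's back, +y to its left seen from the robot. It reaches from x -185 to +145 mm and y -160 to +160 mm. Turned by up to 0.3 rad either way.
- bar (a joint): How far the white curved touch bar (flat top 24 mm wide, 14 mm above the glass) is pressed straight down, m: 0 up, 0.010 at its stop. A rigid piece on a spring, it sinks level as a whole wherever pressed and rises when let go. It starts to move at about 1 N and needs 0.7 N more per mm, about 8 N at the stop; 3 to 5 mm is a good light press.
- dot1 (a point): Black dot, 12 mm across, on the top face of the touch bar: number 1 of 5, counted from the hob's left (+y) end to its right. Left-most dot, +36 degrees (+ is left) from the hob's -x direction on the bar's arc, 150 mm in radius about the hob's origin; dots are 47 mm apart. Point at the dot's centre, 74 mm above the counter when the bar is up; it sinks with the bar.
- dot2 (a point): Black dot, 12 mm across, on the top face of the touch bar: number 2 of 5, counted from the hob's left (+y) end to its right. Second, +18 degrees (+ is left) from the hob's -x direction on the bar's arc, 150 mm in radius about the hob's origin; dots are 47 mm apart. Point at the dot's centre, 74 mm above the counter when the bar is up; it sinks with the bar.
- dot3 (a point): Black dot, 12 mm across, on the top face of the touch bar: number 3 of 5, counted from the hob's left (+y) end to its right. Middle dot, +0 degrees (+ is left) from the hob's -x direction on the bar's arc, 150 mm in radius about the hob's origin; dots are 47 mm apart. Point at the dot's centre, 74 mm above the counter when the bar is up; it sinks with the bar. The bar ends at +42 and -42 degrees.
- dot4 (a point): Black dot, 12 mm across, on the top face of the touch bar: number 4 of 5, counted from the hob's left (+y) end to its right. Fourth, -18 degrees (+ is left) from the hob's -x direction on the bar's arc, 150 mm in radius about the hob's origin; dots are 47 mm apart. Point at the dot's centre, 74 mm above the counter when the bar is up; it sinks with the bar.
- dot5 (a point): Black dot, 12 mm across, on the top face of the touch bar: number 5 of 5, counted from the hob's left (+y) end to its right. Right-most dot, -36 degrees (+ is left) from the hob's -x direction on the bar's arc, 150 mm in radius about the hob's origin; dots are 47 mm apart. Point at the dot's centre, 74 mm above the counter when the bar is up; it sinks with the bar.
- red_mark: Red disc, 18 mm across and 3 mm thick, fixed on the glass beyond one end of the touch bar, 39 mm from the last dot there: the full-power end. It may be at the left or the right end. Origin at the centre of its underside.
- blue_mark: Blue disc like the red one, at the other end of the touch bar: the keep-warm end. Origin at the centre of its underside.
- saucepan: Steel saucepan with an aluminium lid on, 166 mm across, 104 mm high with the lid's black knob, standing loose on the cooking zone (top of the knob 164 mm above the counter, rim of the lid 130 mm). A black handle reaches 208 mm from its axis along its +x. Origin at the centre of its underside.
- cup: Clear glass cup, 72 mm across, 100 mm high, loose on the counter left of the hob. Origin at the centre of its underside.
- scoop: Red plastic scoop lying on the counter right of the hob, 158 mm long, 50 mm wide, 32 mm high, bowl to its +x. Origin near its middle, at counter level.
Things that resemble listed ones, but are neither listed nor needed, are in the scene too. Several things have the shape of the scoop; the one meant has the colours described above.

How it is judged (in metres and radians):
On the way, in this order (a step that is already met when the one before it is completed fails the run):
1. the fingertips press the bar lightly on the dot beside the red mark (1 to 9 mm down, within 15 mm of the dot's centre) (value of joint bar between 0.001 and 0.009 m and contact force between the fingers and hob above 0.3 N and ((y of red_mark in the frame of hob above 0 m and horizontal distance between the grasp point and dot1 below 0.015 m) or (y of red_mark in the frame of hob below 0 m and horizontal distance between the grasp point and dot5 below 0.015 m))), for 0.05 s.
2. the fingertips press the bar lightly on the second dot (1 to 9 mm down, within 15 mm of the dot's centre) (value of joint bar between 0.001 and 0.009 m and contact force between the fingers and hob above 0.3 N and ((y of red_mark in the frame of hob above 0 m and horizontal distance between the grasp point and dot2 below 0.015 m) or (y of red_mark in the frame of hob below 0 m and horizontal distance between the grasp point and dot4 below 0.015 m))), for 0.05 s.
3. the fingertips press the bar lightly on the middle dot (1 to 9 mm down, within 15 mm of the dot's centre) (value of joint bar between 0.001 and 0.009 m and contact force between the fingers and hob above 0.3 N and horizontal distance between the grasp point and dot3 below 0.015 m), for 0.05 s.
4. the fingertips press the bar lightly on the fourth dot (1 to 9 mm down, within 15 mm of the dot's centre) (value of joint bar between 0.001 and 0.009 m and contact force between the fingers and hob above 0.3 N and ((y of red_mark in the frame of hob above 0 m and horizontal distance between the grasp point and dot4 below 0.015 m) or (y of red_mark in the frame of hob below 0 m and horizontal distance between the grasp point and dot2 below 0.015 m))), for 0.05 s.
5. the fingertips press the bar lightly on the dot beside the blue mark (1 to 9 mm down, within 15 mm of the dot's centre) (value of joint bar between 0.001 and 0.009 m and contact force between the fingers and hob above 0.3 N and ((y of red_mark in the frame of hob above 0 m and horizontal distance between the grasp point and dot5 below 0.015 m) or (y of red_mark in the frame of hob below 0 m and horizontal distance between the grasp point and dot1 below 0.015 m))), for 0.05 s.
At the end, for the whole second after the job is handed in: The fingertips rest on the dot beside the blue mark (TCP within 15 mm of its centre in plan) and keep the bar pressed 1 to 9 mm with at least 0.3 N; saucepan, cup and scoop stand still within 15 mm of where they began (all of step 5 and distance of each of saucepan, cup, scoop from where it was at the start of the episode below 0.015 m and linear speed of each of saucepan, cup, scoop below 0.02 m/s); the arm keeps its last pose, push and grip.
It fails at once if the bar is pushed down to its stop (more than 9 mm) (value of joint bar above 0.009 m).
It fails at once if the fingertips lift off on the way (low over one of the three inner dots with the bar not pressed) (value of joint bar below 0.0005 m and height (world z) of the grasp point below 0.13 m and (horizontal distance between the grasp point and dot2 below 0.022 m or horizontal distance between the grasp point and dot3 below 0.022 m or horizontal distance between the grasp point and dot4 below 0.022 m)).
It fails at once if the robot bears on the hob with more than 25 N (contact force between the arm and hob above 25 N).
It fails at once if the saucepan, cup or scoop is moved more than 15 mm, or lifted (distance of any of saucepan, cup, scoop from where it was at the start of the episode above 0.015 m).
It fails at once if the saucepan, cup or scoop is tipped (angle between any of saucepan, cup, scoop's own z axis and vertical above 0.3 rad).
It also fails if it takes over 42 s, if anything falls off the work surface, if the arm or the gripper's body presses on something with over 40 N, if the wrist force passes 120 N, or if a joint passes its speed limit or range.

## Working session

There is one attempt and no reset: what is moved stays moved. The work goes in short steps, Python scripts to look and compute and a shell command to move; the robot and the scene stay as the last step left them, time stands still between calls to the robot, and variables do not carry over. Pictures are saved under pics/ and viewed, at most 10 in all, crops included, and the job is handed in when it is done.

```bash
mkdir -p pics; python3 - <<'E'
from rig import bot, viewer, workorder, models
import cv2, numpy as np
s=bot.read_state(); print(s['time_s'],s['position'],s['tcp_rot'],s['force'],s['opening'])
for c in ('top','scene'):
    p,d=viewer.capture(c); cv2.imwrite(f'pics/{c}0.png',p)
    for t in ('dot1','dot2','dot3','dot4','dot5','red_mark','blue_mark','hob','saucepan'):
        print(c,t,[(np.round(r['xyz'],4).tolist(),round(r['p'],2)) for r in models.tip_of(c,t)[:5]])
E
```

```text
0.0 [0.17764709 0.59848463 0.24026524] [[-9.58596162e-01  2.84767377e-01 -9.69125783e-04]
 [ 2.84768790e-01  9.58594202e-01 -1.97305027e-03]
 [ 3.67138007e-04 -2.16733519e-03 -9.99997584e-01]] [-0.25147956  0.69019882  0.52249696] 0.9972814896229119
top dot1 [([0.5433, 0.1366, 0.0723], 0.91), ([0.4986, 0.0123, 0.0727], 0.79), ([0.517, 0.0993, 0.0717], 0.75), ([0.4999, 0.0608, 0.0708], 0.56)]
top dot2 [([0.5433, 0.1366, 0.0723], 0.91), ([0.4986, 0.0123, 0.0727], 0.79), ([0.517, 0.0993, 0.0717], 0.75), ([0.4999, 0.0608, 0.0708], 0.56)]
top dot3 [([0.5433, 0.1366, 0.0723], 0.91), ([0.4986, 0.0123, 0.0727], 0.79), ([0.517, 0.0993, 0.0717], 0.75), ([0.4999, 0.0608, 0.0708], 0.56)]
top dot4 [([0.5433, 0.1366, 0.0723], 0.91), ([0.4986, 0.0123, 0.0727], 0.79), ([0.517, 0.0993, 0.0717], 0.75), ([0.4999, 0.0608, 0.0708], 0.56)]
top dot5 [([0.5433, 0.1366, 0.0723], 0.91), ([0.4986, 0.0123, 0.0727], 0.79), ([0.517, 0.0993, 0.0717], 0.75), ([0.4999, 0.0608, 0.0708], 0.56)]
top red_mark [([0.5305, -0.0738, 0.0575], 0.61)]
top blue_mark [([0.5763, 0.1606, 0.0615], 0.57)]
top hob []
top saucepan [([
[... 458 characters left out ...]
22], 0.82), ([0.4984, 0.0547, 0.0752], 0.76), ([0.548, 0.1308, 0.0737], 0.73), ([0.4986, 0.0071, 0.0802], 0.64)]
scene dot4 [([0.518, 0.1011, 0.074], 0.87), ([0.5066, -0.0384, 0.0722], 0.82), ([0.4984, 0.0547, 0.0752], 0.76), ([0.548, 0.1308, 0.0737], 0.73), ([0.4986, 0.0071, 0.0802], 0.64)]
scene dot5 [([0.518, 0.1011, 0.074], 0.87), ([0.5066, -0.0384, 0.0722], 0.82), ([0.4984, 0.0547, 0.0752], 0.76), ([0.548, 0.1308, 0.0737], 0.73), ([0.4986, 0.0071, 0.0802], 0.64)]
scene red_mark []
scene blue_mark [([0.5827, 0.162, 0.0633], 0.5)]
scene hob [([0.6478, 0.0242, 0.0008], 0.62), ([0.56, -0.2416, 0.0006], 0.6)]
scene saucepan [([0.658, 0.0104, 0.0602], 0.97), ([0.5084, -0.0395, 0.0726], 0.54)]
```

View pics/top0.png

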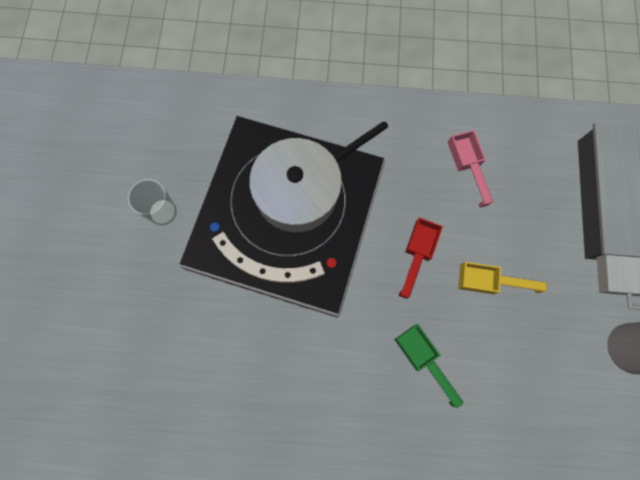

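The top view shows red at the right end (331,263), blue at the left (214,227), and dots between (223,243) and (313,271). So the slide goes dot5 → dot1. Next I'll fit the hob pose from the dots.

```bash
cat > h.py <<'E'
import cv2, numpy as np
from rig import bot, viewer, models
from scipy.optimize import least_squares
A=np.radians([36,18,0,-18,-36])
def dots(p): # x,y,yaw -> 5x3
    x,y,t=p; return np.c_[x-.15*np.cos(t-A), y-.15*np.sin(t-A), np.full(5,.074)]
def proj(ci,P):
    c=P@ci['world_to_cam'][:3,:3].T+ci['world_to_cam'][:3,3]
    return np.c_[ci['fx']*c[:,0]/c[:,2]+ci['cx'], ci['fy']*c[:,1]/c[:,2]+ci['cy']]
def find(img,uv,r=9,up=6): # dark blob centroids near the predictions
    out=[]
    for u,v in uv:
        u0,v0=int(round(u))-r,int(round(v))-r
        if u0<0 or v0<0 or u0+2*r>=640 or v0+2*r>=480: out.append([np.nan]*2); continue
        g=cv2.cvtColor(img[v0:v0+2*r+1,u0:u0+2*r+1],cv2.COLOR_BGR2GRAY)
        g=cv2.resize(g,None,fx=up,fy=up,interpolation=cv2.INTER_CUBIC)
        _,b=cv2.threshold(g,0,255,cv2.THRESH_BINARY_INV+cv2.THRESH_OTSU)
        n,l,s,c=cv2.connectedComponentsWithStats(b)
        k=[i for i in range(1,n) if s[i,0]>0 and s[i,1]>0 and s[i,0]+s[i,2]<g.shape[1] and s[i,1]+s[i,3]<g.shape[0] and s[i,4]>up*up*5]
        out.append([u0+(c[k[0],0]+.5)/up-.5,v0+(c[k[0],1]+.5)/up-.5] if len(k)==1 else [np.nan]*2)
    return np.array(out)
def fit(views,p):
    def res(p): return np.concatenate([np.nan_to_num(proj(ci,dots(p))-m).ravel() for ci,m in views])
    s=least_squares(res,p); return s.x,np.abs(s.fun).max()
E
python3 - <<'E'
from h import *
p0=np.array([.648,.022,-.23]); v={}
for c,r in(('top',7),('scene',9)):
    im,_=viewer.capture(c); ci=viewer.camera_info(c); p=p0
    uv0=proj(ci,dots(p0)); m=find(im,uv0,r); v[c]=(ci,m); print(c,uv0.round(1).tolist(),m.round(1).tolist())
    if np.isfinite(m).all(1).sum()>1: print(fit([v[c]],p0))
P,e=fit(list(v.values()),p0); print(P,e); print(dots(P).round(4).tolist())
E
```

```text
top [[222.5, 240.4], [239.6, 257.8], [261.9, 269.1], [287.1, 273.0], [312.2, 269.0]] [[222.3, 242.5], [239.7, 259.7], [262.1, 270.8], [287.2, 274.5], [312.4, 270.2]]
(array([ 0.64518787,  0.0228899 , -0.21993604]), np.float64(0.04040892410228025))
scene [[411.8, 290.5], [405.5, 269.4], [391.7, 251.4], [372.1, 237.5], [348.7, 228.3]] [[414.2, 289.2], [407.6, 268.2], [393.4, 250.3], [373.6, 236.6], [350.1, 227.5]]
(array([ 0.64410378,  0.02377801, -0.21981996]), np.float64(0.08136650629970177))
[ 0.64467086  0.02347277 -0.21948322] 0.4204294983066461
[[0.5454, 0.1359, 0.074], [0.5155, 0.0998, 0.074], [0.4983, 0.0561, 0.074], [0.4953, 0.0093, 0.074], [0.507, -0.0362, 0.074]]
```

View pics/scene0.png

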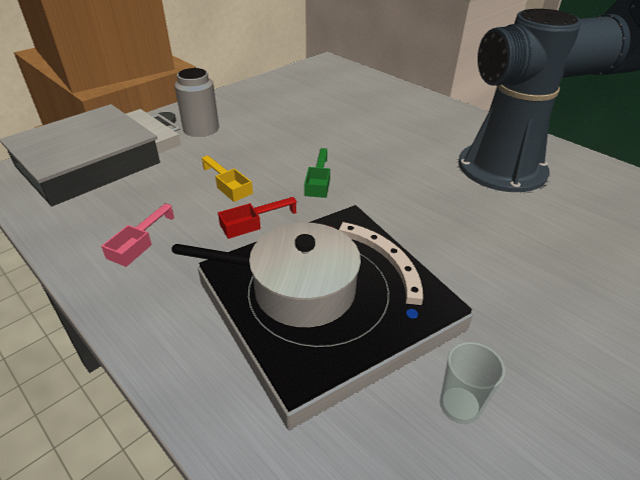

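The fit is consistent to about 1 mm. I'll move above dot5 with the fingers shut.

```bash
python3 -m jog '[[0,-0.03,-0.03,0,0,0,-2],[0,-0.065,-0.065,0,0,0,-5],[0,-0.1,-0.1,0,0,0,-8],[0,-0.135,-0.14,0,0,0,-11],[0,-0.17,-0.175,0,0,0,-14],[0,-0.205,-0.21,0,0,0,-17],[0,-0.24,-0.25,0,0,0,-20],[0,-0.275,-0.285,0,0,0,-23],[0,-0.31,-0.32,0,0,0,-26],[0,-0.345,-0.355,0,0,0,-29],[0,-0.38,-0.39,0,0,0,-32],[0,-0.415,-0.43,0,0,0,-35],[0,-0.45,-0.465,0.01,0,0,-38],[0,-0.48,-0.495,0.03,0,0,-40],[0,-0.496,-0.514,0.05,0,0,-40],[0,-0.496,-0.514,0.05,0,0,-40],[0,-0.496,-0.514,0.05,0,0,-40],[0,-0.496,-0.514,0.05,0,0,-40]]'
python3 - <<'E'
from h import *
s=bot.read_state(); print(s['time_s'],s['position'],s['tcp_rot'],s['force'],s['opening'],s['joint_positions'])
ci=viewer.camera_info('wrist'); p=np.array([.6447,.0235,-.2195])
im,d=viewer.capture('wrist'); cv2.imwrite('pics/w1.png',im)
u=proj(ci,dots(p)); m=find(im,u,22,2); print(u.round(1).tolist(),m.round(1).tolist())
print(fit([(ci,m)],p))
im,d=viewer.capture('top'); cv2.imwrite('pics/t1.png',im)
E
```

```text
time_s: 3.35
position: [0.5069, -0.0339, 0.192]
tcp_rot: [[-0.917, -0.399, 0.001], [-0.399, 0.917, -0.0], [-0.001, -0.001, -1.0]]
force: [-0.9, -0.7, 1.1]
opening: 0.002
grasp_force: 0.0
3.35 [ 0.50688232 -0.03387231  0.19204755] [[-9.16828322e-01 -3.99280474e-01  9.65194066e-04]
 [-3.99280780e-01  9.16828685e-01 -1.40737112e-04]
 [-8.28724026e-04 -5.14415210e-04 -9.99999524e-01]] [-0.94419335 -0.67260715  1.13842979] 0.002369127099510483 [-1.64485331e+01  2.53124851e+01  1.01706550e+02  9.93317020e-03
  5.29256439e+01 -1.29987738e+02]
[[492.7, 362.1], [472.1, 314.5], [432.1, 273.7], [376.0, 245.9], [310.7, 236.0]] [[nan, nan], [472.2, 316.3], [432.6, 275.6], [376.9, 247.9], [312.0, 237.8]]
(array([ 0.64576532,  0.0241659 , -0.22294917]), np.float64(0.34694723075568845))
```

View pics/w1.png

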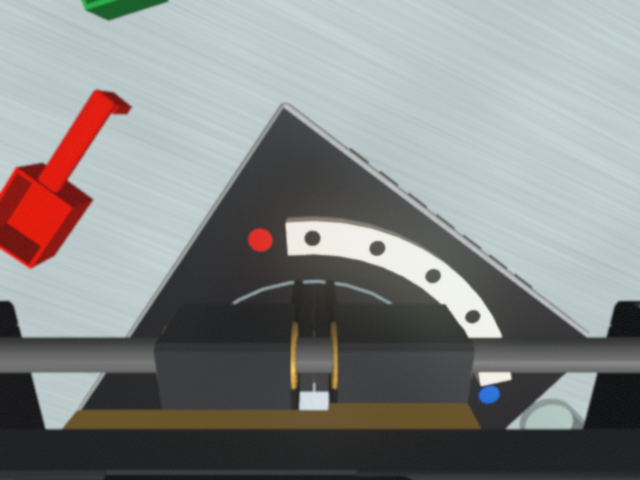

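The wrist view agrees: red disc at (260,240) beside dot5 at (312,238). I'll descend to just above the bar.

```bash
python3 -m jog '[[0,0.001,-0.002,0.03,0,0,0],[0,0.001,-0.002,0.06,0,0,0],[0,0.001,-0.002,0.08,0,0,0],[0,0.001,-0.002,0.09,0,0,0],[0,0.001,-0.002,0.09,0,0,0],[0,0.001,-0.002,0.09,0,0,0]]'
python3 -m jog '[[0,0,0,0.003,0,0,0],[0,0,0,0.006,0,0,0],[0,0,0,0.009,0,0,0],[0,0,0,0.01,0,0,0],[0,0,0,0.01,0,0,0]]'
```

```text
time_s: 4.2
position: [0.5075, -0.0371, 0.102]
tcp_rot: [[-0.917, -0.398, 0.002], [-0.398, 0.917, -0.001], [-0.001, -0.001, -1.0]]
force: [-0.8, 0.2, -0.1]
opening: 0.003
grasp_force: 0.0
time_s: 4.82
position: [0.507, -0.0372, 0.0913]
tcp_rot: [[-0.917, -0.398, 0.0], [-0.398, 0.917, -0.0], [-0.0, -0.0, -1.0]]
force: [0.3, -0.2, 2.6]
opening: 0.002
grasp_force: 1.0
```

```bash
python3 -m jog '[[0,0,0,0.001,0,0,0],[0,0,0,0.002,0,0,0],[0,0,0,0.003,0,0,0],[0,0,0,0.003,0,0,0]]'
python3 - <<'E'
from h import *
F=[]
for i in range(4):
    viewer.capture('top'); F.append(bot.read_state()['force'])
s=bot.read_state(); print(np.mean(F,0),np.std(F,0),s['position'])
R=s['tcp_rot']; P=np.array([.6447,.0235,-.220]); c0=s['position'][:2]
# arc from dot5 to dot1, every 4.5 deg; rows in current tool frame
for a in np.arange(-36,36.1,4.5):
    t=P[2]-np.radians(a); q=P[:2]-.15*np.array([np.cos(t),np.sin(t)])
    d=R.T@np.r_[q-c0,0]; print(a,q.round(4),d[:2].round(4),'turn',-36-a and round(a+36,1))
E
```

```text
time_s: 5.32
position: [0.507, -0.0372, 0.0883]
tcp_rot: [[-0.917, -0.398, 0.0], [-0.398, 0.917, -0.0], [-0.0, -0.0, -1.0]]
force: [-0.7, 0.2, 4.1]
opening: 0.006
grasp_force: 2.1
[-0.70547529 -0.62126272  4.05546444] [0.43235374 0.30099686 0.10159413] [ 0.50700056 -0.03714926  0.08832051]
-36.0 [ 0.507  -0.0361] [-0.0005  0.001 ] turn 0.0
-31.5 [ 0.5028 -0.0251] [-0.0009  0.0128] turn 4.5
-27.0 [ 0.4994 -0.0138] [-0.0023  0.0245] turn 9.0
-22.5 [ 0.4969 -0.0023] [-0.0046  0.036 ] turn 13.5
-18.0 [0.4954 0.0094] [-0.0079  0.0473] turn 18.0
-13.5 [0.4947 0.0212] [-0.0119  0.0584] turn 22.5
-9.0 [0.495  0.0329] [-0.0169  0.0691] turn 27.0
-4.5 [0.4962 0.0446] [-0.0226  0.0793] turn 31.5
0.0 [0.4983 0.0562] [-0.0292  0.0891] turn 36.0
4.5 [0.5013 0.0676] [-0.0365  0.0984] turn 40.5
9.0 [0.5052 0.0787] [-0.0445  0.107 ] turn 45.0
13.5 [0.51   0.0895] [-0.0532  0.115 ] turn 49.5
18.0 [0.5156 0.0999] [-0.0624  0.1223] turn 54.0
22.5 [0.522  0.1098] [-0.0722  0.1288] turn 58.5
27.0 [0.5291 0.1191] [-0.0825  0.1346] turn 63.0
31.5 [0.537  0.1279] [-0.0932  0.1395] turn 67.5
36.0 [0.5455 0.136 ] [-0.1043  0.1435] turn 72.0
```

Pressed about 4.5 mm at 4 N. Now I'll slide to the middle dot.

```bash
python3 -m jog '[[0,-0.0005,0.004,0,0,0,1],[0,-0.001,0.008,0,0,0,3],[0,-0.001,0.0128,0,0,0,4.5],[0,-0.0016,0.0187,0,0,0,6.8],[0,-0.0023,0.0245,0,0,0,9],[0,-0.0034,0.0303,0,0,0,11.3],[0,-0.0046,0.036,0,0,0,13.5],[0,-0.0062,0.0417,0,0,0,15.8],[0,-0.0079,0.0473,0,0,0,18],[0,-0.0079,0.0473,0,0,0,18],[0,-0.0079,0.0473,0,0,0,18]]'
```

```text
time_s: 6.9
position: [0.4951, 0.0101, 0.0882]
tcp_rot: [[-0.995, -0.095, -0.0], [-0.095, 0.995, 0.001], [0.0, 0.001, -1.0]]
force: [0.5, 2.5, 4.9]
opening: 0.004
grasp_force: 2.1
```

```bash
python3 -m jog '[[0,0,0.006,0,0,0,2.3],[0,-0.0005,0.0118,0,0,0,4.5],[0,-0.001,0.0177,0,0,0,6.8],[0,-0.0018,0.0235,0,0,0,9],[0,-0.003,0.0293,0,0,0,11.3],[0,-0.0041,0.035,0,0,0,13.5],[0,-0.0057,0.0407,0,0,0,15.8],[0,-0.0073,0.0464,0,0,0,18],[0,-0.0093,0.0519,0,0,0,20.3],[0,-0.0114,0.0574,0,0,0,22.5],[0,-0.0138,0.0628,0,0,0,24.8],[0,-0.0163,0.0681,0,0,0,27],[0,-0.0192,0.0733,0,0,0,29.3],[0,-0.0221,0.0784,0,0,0,31.5],[0,-0.0253,0.0833,0,0,0,33.8],[0,-0.0286,0.0882,0,0,0,36],[0,-0.0286,0.0882,0,0,0,36],[0,-0.0286,0.0882,0,0,0,36]]'
```

```text
time_s: 9.15
position: [0.5145, 0.1001, 0.088]
tcp_rot: [[-0.861, 0.508, -0.002], [0.508, 0.861, 0.0], [0.002, -0.001, -1.0]]
force: [-1.7, 0.2, 5.1]
opening: 0.002
grasp_force: 2.2
```

```bash
python3 -m jog '[[0,0,0.006,0,0,0,2.3],[0,-0.001,0.0118,0,0,0,4.5],[0,-0.0015,0.0177,0,0,0,6.8],[0,-0.0025,0.0235,0,0,0,9],[0,-0.004,0.0293,0,0,0,11.3],[0,-0.005,0.035,0,0,0,13.5],[0,-0.0065,0.0407,0,0,0,15.8],[0,-0.008,0.0464,0,0,0,18],[0,-0.008,0.0464,0,0,0,18],[0,-0.008,0.0464,0,0,0,18],[0,-0.008,0.0464,0,0,0,18]]'
python3 - <<'E'
from h import *
for c in('scene','top'):
    im,_=viewer.capture(c); cv2.imwrite(f'pics/{c}9.png',im)
    print([(r['xyz'],r['p']) for r in models.tip_of(c,'saucepan')[:1]])
s=bot.read_state(); print(s['position'],s['force'],s['time_s'])
E
```

```text
time_s: 10.52
position: [0.5456, 0.1358, 0.0882]
tcp_rot: [[-0.662, 0.749, -0.001], [0.749, 0.662, 0.0], [0.0, -0.0, -1.0]]
force: [-1.4, -0.6, 3.7]
opening: 0.006
grasp_force: 2.1
[([0.6575, 0.0081, 0.0615], 0.86)]
[([0.6605, 0.0124, 0.0606], 0.7)]
[0.54554088 0.13578859 0.08820275] [-2.46693349 -0.34669354  5.04629841] 10.725
```

View pics/scene9.png

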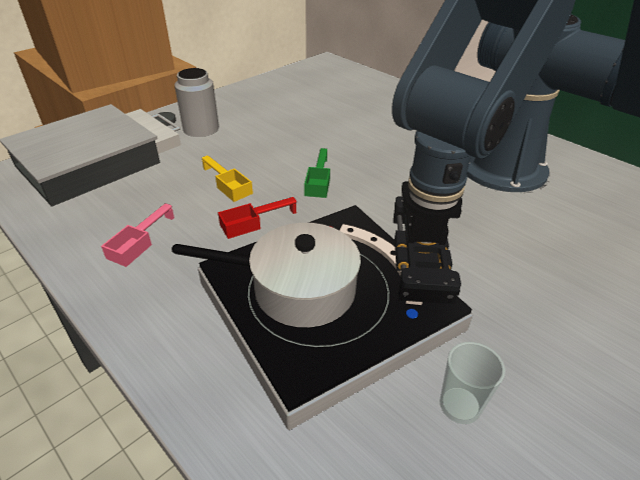

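The fingertips rest on dot1, next to the blue mark at (412,314). The pan, cup and scoop have not moved, so I'm handing in.

```bash
python3 -c "
from rig import workorder; print(workorder.hand_in())"
```

```text
the job is handed in; nothing more can be done
None
```

I slid from the red-side dot over every dot to the blue-side dot and handed in with the fingertips resting there. At each stop the force was about 4–5 N and the bar about 4–5 mm down; the saucepan, cup and scoop were left standing, and hand-in returned no verdict.

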